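Square the painted board on its jig

TASK

Take the blue-labelled paint pot off the orange board and set it gently and upright on the round blue felt pad. Then, keeping the board flat with its notched corner on the steel peg, push the opposite corner (under the hand-rest beam) so that the board turns about the peg until its long edge lies along the wooden fence. Last, swing the wooden hold-down as far as it goes across the board; leave the other tins and bottles where they stand.

Things in the scene. Friction and masses are not known exactly. Their poses are not given: they have to be found in the camera images.
- jig: Fixed plywood painting jig, base 300 (x) x 440 (y) x 12 mm; origin at the centre of its underside, on the table; z up, its -x side faces roughly to the robot's right. It carries peg, fence, hold-down and beam. The board edge to push lies under the beam: a tool pointing straight down cannot get to it; from the -x side, leaning 35 to 45 degrees back to that side, it can.
- fence (a point): Middle of the face of the wooden fence that the board must lie along (jig x 20, y -74.5, z 25 mm); this face is along jig x and looks to jig +y. The fence spans jig x -80 to 120, y -104.5 to -74.5 mm, its top 38 mm above the table.
- beam (a point): Middle of the underside of the wooden hand-rest beam, which runs along jig y (jig x -108.5, y 0, z 132 mm). The beam is 50 wide (jig x), 430 long, 40 mm tall, its top 172 mm above the table, on two posts 40 (x) x 24 (y) mm at jig y +190 and -190; the space between the posts is open.
- peg (a point): Foot of the fixed upright steel peg (19 mm diameter, 34 mm tall) on the jig's top face, at jig x 78.5, y 63.5, z 12 mm.
- board: Loose flat orange board, 180 (x) x 150 (y) x 22 mm, 0.4 kg, a 22 mm square notch in each corner, flat on the jig. Origin at the underside in its +x +y notch, on the peg's axis; the notch faces are 1 mm off the peg. Board frame: x -168.5 to 11.5, y -138.5 to 11.5. Starts 25 to 45 deg clockwise (from above) of square; square means parallel to the jig, long edge y -138.5 at the fence, which stops it.
- push (a point): Where to push the board: on the short edge under the beam (board x -168.5, y -98, z 11 mm), by the corner diagonally across from the peg. That edge is straight between board y -116.5 and -10.5 mm. Pushing towards jig +x, following this point's arc about the peg, turns the board anticlockwise and holds its notch on the peg; it slides with a few N.
- pot: Loose steel paint can with a blue label, 60 mm diameter, 80 mm tall, about 0.35 kg; origin at the centre of its underside. It stands on the board at the start.
- pad: Fixed round blue felt pad, 90 mm diameter, 4 mm thick, on the table; origin at the centre of its underside. Stands in one of three places in a row along x, about 115 mm apart, to the robot's left of the jig; the yellow can and the glue bottle are in the other two.
- holddown (a joint): Angle (rad) of the dark wooden hold-down, a bar 24 wide, 12 thick, reaching 100 mm from its pivot, 4 mm above the board. 0: along the fence, pointing to jig +x; grows anticlockwise seen from above; 1.571 (stop): straight across the board, to jig +y. Starts 0 to 0.25. Light friction (under 1 N at the knob); stays where left.
- pivot (a point): On the hold-down's pivot axis, on top of the bar (jig x -40, y -90, z 50.5 mm).
- knob (a point): Top centre of the upright brass knob (18 mm diameter, 30 mm tall) on the hold-down bar, 85 mm from the pivot; height 80.5 mm above the table.
- can_yellow: Bystander: loose can with yellow label, 62 mm diameter, 85 mm tall; origin at the centre of its underside.
- glue: Bystander: loose white bottle, red cap, 56 mm diameter, 140 mm tall; origin at the centre of its underside.
- bottle_green: Bystander: loose green bottle, orange cap, 56 mm diameter, 130 mm tall, to the robot's right of the jig; origin at the centre of its underside.
Things that resemble listed ones, but are neither listed nor needed, are in the scene too. Of the things like the board, leave any that is white; of the rest the smaller one is meant.

How it is judged:
On the way, in this order (a step that is already met when the one before it is completed fails the run):
1. the pot stands released on the felt pad (horizontal distance between pot and pad below 0.022 m and height (world z) of pot below 0.008 m and angle between pot's own z axis and vertical below 0.1 rad and contact force between the fingers and pot below 0.1 N), for 0.2 s.
2. the board is turned square along the fence, its notched corner still at the peg (angle between the x axis of board and the x axis of jig, either way round below 0.045 rad and horizontal distance between board and peg below 0.008 m and angle between board's own z axis and vertical below 0.03 rad), for 0.3 s.
3. the hold-down lies across the board (value of joint holddown above 1.4 rad), for 0.2 s.
At the end, for the whole second after the job is handed in: The pot stands upright and released on the pad, its centre within 22 mm of the pad's; the board lies flat, within 0.045 rad (2.6 degrees) of square to the jig and its notch point within 8 mm of the peg's axis; the hold-down is beyond 1.4 rad; all at rest (all of step 2 and horizontal distance between pot and pad below 0.022 m and height (world z) of pot below 0.008 m and angle between pot's own z axis and vertical below 0.1 rad and linear speed of each of pot, board below 0.02 m/s and value of joint holddown above 1.4 rad); the robot touches nothing.
It fails at once if the board's notched corner leaves the peg by more than 15 mm, or the board is tipped or lifted (distance between board and peg above 0.015 m or angle between board's own z axis and vertical above 0.15 rad).
It fails at once if the pot is tipped over (angle between pot's own z axis and vertical above 0.6 rad).
It fails at once if the pot is slammed onto the pad (contact force between pot and pad above 45 N).
It fails at once if a bystander is moved or tipped (distance of any of can_yellow, glue, bottle_green from where it was at the start of the episode above 0.025 m or angle between any of can_yellow, glue, bottle_green's own z axis and vertical above 0.3 rad).
It also fails if it takes over 72 s, if anything falls off the work surface, if the arm or the gripper's body presses on something with over 40 N, if the wrist force passes 120 N, or if a joint passes its speed limit or range.

ROBOT

A 6-joint arm with a two-finger parallel gripper is mounted at the origin on the work surface. World frame = base frame: x ahead of the robot, y to its left, z up, the work surface at z = 0. Lengths are in m, angles in rad, forces in N, time in s.
With the tool pointing down it reaches from about 0.35 to 0.85 m from the base axis. Payload 8.1 kg.
Tool frame: the origin (TCP) lies between the finger pads, 19 mm behind the fingertips; this is the grasp point; z points along the fingers, y is the line along which they close (so a half turn about z gives the same grasp; the last joint's range is limited). The gripper opens to 93 mm and grips with 3 to 60 N. Pads are 15 mm wide; open, the fingers measure 128 mm over their backs; the gripper's body (75 mm by 188 mm) begins 65 mm behind the grasp point.
Start: joints at [-1.288, 0.13, 1.488, -0, 1.523, -0.085], TCP at [0.216, -0.56, 0.237] pointing down, gripper open.
Joint ranges: [-2.96, 2.96], [-0.89, 2.26], [0.02, 2.5], [-1.34, 4.48], [0, 2.73], [-2.66, 2.66]. Speed limits (rad/s): [2.39, 2.39, 2.79, 3.14, 3.14, 3.14].

INTERFACE

Orientations are given as a rotation vector (axis times angle).
In Python, from plant import observe, cams, job_done gives the robot as it stands.
- The arm moves only by the tool send_rows, never from a script. Its argument "plan" is a list that holds one entry, the list of rows, each a list of 7 numbers: the turn, a rotation vector about the tool's x, y, z normalised to -1 to 1, where 1 is pi/2 rad, then the shift along the tool's x, y, z normalised to -1 to 1, where 1 is 0.4 m, then the opening, from 0 (shut) to 1 (fully open). A call has 1 to 5 rows; each row shifts and turns the commanded pose from where the row before left it, along the tool's axes as they then stand; what a row does not reach is not made up. A row lasts 1/12 s, in which the tool goes at most 41.7 mm and 7.16 degrees, less where a joint would pass 70% of its speed; a pose out of reach is approached as far as the arm can. A call with a number of a shift or a turn outside -1 to 1 is refused whole. A call with a gripper value outside its range is refused whole. The fingers move at their own pace and stop on an object; "grip_force" is the grip in N (left out, the last holds). Time passes only in rows, so rows that do not move let the fingers close. It gives the time, the measured TCP pose, the force, the opening and the grip force at its end, in the units of the state.
- observe(): the state, without advancing time (a new reading comes with each control period).
- cams.snapshot(name): name is "side" or "top"; returns the picture (420x560x3 uint8, blue, green, red); there is no depth.
- cams.camera_model(name): a dict with "fx", "fy", "cx", "cy" (pixels), "k1" (the pictures are not rectified: a ray, as slopes to the right and down, at radius r is drawn at 1 + k1 r^2 times it, then the intrinsics apply), "camera_from_world" (4x4, takes a point from world to camera coordinates). Camera axes: x right, y up, looking along -z (the intrinsics and any distortion apply to the point x, -y, -z); pixel columns grow to the right and rows downward; lengths in m; the calibration is good to about 2 mm. A picture is of the moment at which its call begins. camera_model takes no time and is no camera call.
- job_done(): hands the job in; it is judged then, once.
Trained networks look in the newest picture that a camera, given by its name, has taken for a name from the list of things; names that differ only in an ending like _2 or _b are one class to them, and where a whole thing is asked for, a point or a joint stands for the part that bears it (a point fixed in the world has none). Each returns a list of dicts, best first, with "confidence" (0 to 1); they miss things now and then, are a little off and sometimes report something else, mostly with a low value. They report only what shows in the picture. A call takes as long as a camera call. They do not tell look-alikes from the thing itself.
- cams.silhouettes(label, camera): "mask" (420x560 bool, what is visible of it).
- cams.spot_point(label, camera): "at" ([x, y, z] in m, in the coordinates of the camera as it stood for that picture, good to about 4 mm: a listed point, or the origin of a listed thing).
The state is a dict: "time": time; "joint_positions": joint angles; "dq": joint speeds; "tau": joint torques, N m; "tool_pos": TCP position; "eef_rot": TCP orientation; "contact_force": force on the tool from outside, world axes, zero at the start; "moment": the same for the moment, N m; "finger_gap": finger opening in m; "gripper_force": force on a finger pad.
Only numpy, scipy, OpenCV 4.12 (cv2) and the standard library are available. Lean on these libraries where they do the work, as an engineer would, in place of code of your own. Each camera call takes 0.05 s, during which the arm holds its last target. There are 200 camera calls.

## Working session

There is one attempt and no reset: what is moved stays moved. The work goes in short steps, Python scripts to look and compute and a tool call to move; the robot and the scene stay as the last step left them, time stands still between calls to the robot, and variables do not carry over. Pictures are saved under pics/ and viewed, at most 10 in all, crops included, and the job is handed in when it is done.

Besides the shell and the picture viewer there is one more tool, called after "Call:" as a command line: name --argument value ..., lists and objects as JSON in quotes. send_rows: Moves the arm, as the interface text tells. Its arguments: {"type":"object","properties":{"plan":{"type":"array","items":{"type":"array","items":{"type":"array","items":{"type":"number","minimum":-1,"maximum":1}}}},"grip_force":{"type":"number"}},"required":["plan"]}

```bash
ls; mkdir -p pics; cat > h.py <<'E'
import numpy as np, cv2
from scipy.spatial.transform import Rotation as R
from plant import observe, cams, job_done
def w(cam,p):
    T=np.linalg.inv(np.array(cams.camera_model(cam)["camera_from_world"])); return (T@np.r_[p,1])[:3]
def px(cam,P):
    m=cams.camera_model(cam); p=(np.array(m["camera_from_world"])@np.r_[P,1])[:3]
    u=np.array([p[0],-p[1]])/-p[2]; u=u*(1+m["k1"]*(u@u)); return np.array([m["fx"]*u[0]+m["cx"],m["fy"]*u[1]+m["cy"]])
def spots(labels,c):
    for l in labels:
        for d in cams.spot_point(l,c):
            P=w(c,d["at"]); print(c,l,round(d["confidence"],2),P.round(4),px(c,P).round())
def togo(p):
    s=observe(); r=R.from_rotvec(s["eef_rot"]); print("tool shift m",r.inv().apply(np.array(p)-s["tool_pos"]).round(4))
E
python3 - <<'E'
from h import *
for c in("side","top"):
    cv2.imwrite(f"pics/{c}0.png",cams.snapshot(c))
    spots("jig fence beam peg board push pot pad holddown pivot knob can_yellow glue bottle_green".split(),c)
s=observe();print(s["time"],s["tool_pos"],R.from_rotvec(s["eef_rot"]).as_matrix().round(3))
E
```

```text
pics
side jig 0.85 [ 0.5931  0.0459 -0.0016] [292. 251.]
side beam 0.56 [ 0.5855 -0.0655  0.1322] [274. 245.]
side peg 0.62 [0.5305 0.1225 0.0087] [288. 230.]
side peg 0.46 [ 0.5937  0.0475 -0.0014] [292. 251.]
side board 0.86 [ 0.7781 -0.3609  0.0032] [274. 368.]
side board 0.77 [0.5325 0.1246 0.0116] [289. 229.]
side board 0.63 [2.782e-01 6.043e-01 5.000e-04] [295. 150.]
side push 0.89 [ 0.5063 -0.0685  0.0266] [254. 256.]
side push 0.89 [0.5194 0.4609 0.0171] [326. 180.]
side push 0.69 [ 0.8585 -0.1862  0.01  ] [328. 333.]
side pot 0.65 [0.5452 0.0494 0.0313] [281. 239.]
side pad 0.57 [ 5.061e-01  3.281e-01 -2.000e-04] [309. 199.]Traceback (most recent call last):
  File "<stdin>", line 4, in <module>
  File "h.py", line 11, in spots
    for d in cams.spot_point(l,c):
             ~~~~~~~~~~~~~~~^^^^^
ValueError: it knows: beam, board, bottle_green, can_yellow, fence, glue, jig, knob, pad, peg, pivot, pot, push
```

```bash
python3 - <<'E'
from h import *
spots("fence pivot knob can_yellow glue bottle_green".split(),"side")
ims=[cv2.imread("pics/side0.png")]
cv2.imwrite("pics/top0.png",cams.snapshot("top"))
spots("jig fence beam peg board push pot pad pivot knob can_yellow glue bottle_green".split(),"top")
s=observe();print(s["time"],s["tool_pos"],R.from_rotvec(s["eef_rot"]).as_matrix().round(3))
for c in("side","top"):
  T=np.linalg.inv(np.array(cams.camera_model(c)["camera_from_world"]));print(T.round(3))
E
```

```text
side pivot 0.41 [ 0.6807 -0.0025  0.0489] [307. 261.]
side knob 0.6 [0.683  0.0832 0.0813] [320. 239.]
side can_yellow 0.63 [0.6221 0.3175 0.0024] [332. 210.]
side glue 0.76 [ 0.3796  0.3321 -0.0004] [284. 188.]
side bottle_green 0.88 [ 0.5219 -0.3201 -0.0029] [214. 316.]
top jig 0.7 [ 0.5935  0.0402 -0.0032] [298. 187.]
top beam 0.86 [ 0.5877 -0.069   0.1346] [342. 183.]
top peg 0.84 [0.5318 0.129  0.0112] [268. 208.]
top board 0.73 [ 0.7771 -0.3669 -0.0034] [433. 124.]
top board 0.68 [0.5372 0.1263 0.0123] [269. 206.]
top board 0.57 [0.2854 0.6076 0.0019] [106. 295.]
top board 0.51 [ 6.289e-01  3.215e-01 -2.000e-04] [203. 176.]
top push 0.8 [0.5212 0.4595 0.0139] [155. 213.]
top push 0.73 [ 0.5075 -0.0658  0.0224] [336. 215.]
top push 0.58 [ 0.8583 -0.1852  0.009 ] [373.  97.]
top pot 0.79 [0.5503 0.0463 0.0305] [297. 201.]
top pot 0.55 [0.6893 0.083  0.0733] [284. 150.]
top pot 0.21 [0.6672 0.0512 0.0236] [295. 161.]
top pad 0.59 [ 0.5081  0.3253 -0.0039] [202. 217.]
top pivot 0.93 [ 0.6808 -0.0043  0.0485] [314. 154.]
top knob 0.83 [0.6849 0.0847 0.0767] [283. 152.]
top can_yellow 0.58 [0.6288 0.3178 0.0018] [204. 176.]
top glue 0.57 [0.379  0.3281 0.0011] [201. 262.]
top glue 0.21 [0.6676 0.0542 0.0246] [294. 160.]
top glue 0.16 [0.6851 0.0808 0.0746] [285. 152.]
top bottle_green 0.69 [ 0.5262 -0.3158 -0.0015] [420. 208.]
top bottle_green 0.16 [ 0.3819  0.3289 -0.    ] [200. 260.]
1.45 [ 0.21575144 -0.55988884  0.23742383] [[ 0.933  0.36  -0.   ]
 [ 0.36  -0.933 -0.   ]
 [-0.     0.    -1.   ]]
[[ 0.847 -0.375  0.377  1.041]
 [ 0.531  0.583 -0.615 -0.768]
 [ 0.011  0.721  0.693  1.09 ]
 [ 0.     0.     0.     1.   ]]
[[-0.013  0.997 -0.082  0.416]
 [-1.    -0.013 -0.005  0.119]
 [-0.006  0.082  0.997  1.579]
 [ 0.     0.     0.     1.   ]]
```

View pics/side0.png

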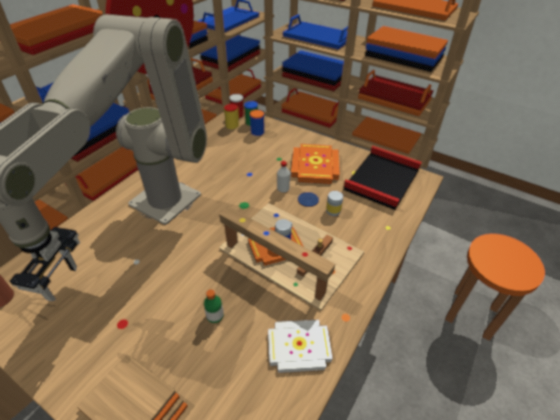

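View pics/top0.png

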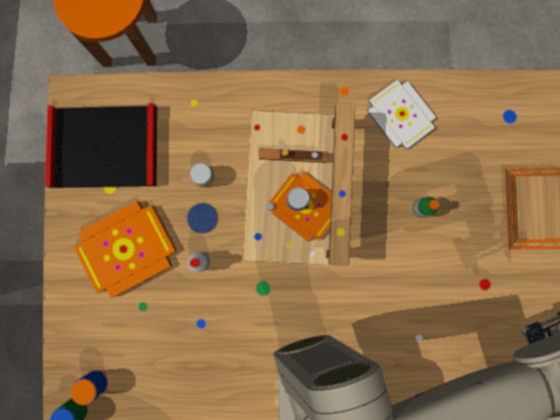

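The top view shows these candidates. Boards: orange on the jig (303,205), large orange (125,250) and white (403,113). Cans: on the board (298,198), yellow (201,174) and a corner group (88,388). The blue pad is at (202,217). I choose the can on the board and the smaller orange board on the jig, and check both in a crop.

```bash
cat >> h.py <<'E'
J={"jig":[0,0,0],"fence":[.020,-.0745,.025],"beam":[-.1085,0,.132],"peg":[.0785,.0635,.012],"pivot":[-.040,-.090,.0505]}
def fitjig(pts):
    A=np.array([J[l][:2] for l,_ in pts]);B=np.array([p[:2] for _,p in pts])
    z=(A-A.mean(0))@[1,1j];v=(B-B.mean(0))@[1,1j];a=np.angle(np.vdot(z,v));c=np.cos(a);s=np.sin(a);M=np.array([[c,-s],[s,c]])
    t=B.mean(0)-M@A.mean(0); return a,t,(B-(A@M.T+t)).round(4)
def j2w(a,t,p):
    c,s=np.cos(a),np.sin(a);return np.r_[np.array([[c,-s],[s,c]])@p[:2]+t,p[2]]
E
python3 - <<'E'
from h import *
a=cv2.imread("pics/side0.png")[180:300,200:360];b=cv2.imread("pics/top0.png")[100:280,180:360]
a=cv2.resize(a,None,fx=2.5,fy=2.5,interpolation=2);b=cv2.resize(b,(500,500),interpolation=2);a=cv2.copyMakeBorder(a,0,200,0,0,0)
a=cv2.resize(a,(400,500)) if 0 else a[:,:]
cv2.imwrite("pics/crop.png",cv2.resize(np.hstack([a[:500],b]),(800,444)))
acc={}
for k in range(3):
  for c in("side","top"):
    cams.snapshot(c)
    for l in "jig fence beam peg pivot knob board push pot pad can_yellow glue".split():
      for d in cams.spot_point(l,c):
        P=w(c,d["at"])
        if d["confidence"]>.4: acc.setdefault(l,[]).append(P)
near={"jig":(.593,.043),"peg":(.531,.125),"board":(.533,.126),"push":(.507,-.067),"pot":(.548,.048),"pad":(.507,.327),"knob":(.684,.084),"beam":(.586,-.067),"pivot":(.681,-.003),"fence":(.667,.063),"can_yellow":(.625,.318),"glue":(.379,.33)}
pts=[]
for l,v in acc.items():
  v=np.array([p for p in v if np.hypot(*(p[:2]-near[l]))<.02])
  if len(v): print(l,len(v),v.mean(0).round(4),v.std(0).round(4)); 
  if l in J: pts+=[(l,p) for p in v]
a,t,r=fitjig(pts);print("jig",a,t,len(pts),np.abs(r).mean(0))
for l in J: print(l,j2w(a,t,J[l]).round(4))
print(observe()["time"])
E
```

```text
jig 6 [ 0.5934  0.0427 -0.0017] [0.0009 0.0029 0.0012]
fence 6 [0.6669 0.0583 0.0237] [0.0023 0.005  0.0008]
beam 6 [ 0.5855 -0.0662  0.1321] [0.0022 0.0014 0.002 ]
peg 5 [0.5324 0.1289 0.012 ] [0.0023 0.0025 0.0005]
pivot 6 [ 0.6812 -0.0042  0.05  ] [0.002  0.0023 0.0024]
knob 6 [0.6848 0.0835 0.0779] [0.0018 0.0017 0.0018]
board 5 [0.5342 0.1258 0.0122] [0.0028 0.0014 0.001 ]
push 5 [ 0.5064 -0.0703  0.0231] [0.0012 0.002  0.0014]
pot 5 [0.5492 0.0471 0.0328] [0.003  0.0011 0.0017]
pad 6 [ 0.507   0.3262 -0.0015] [0.0029 0.0011 0.0011]
can_yellow 6 [0.6263 0.3189 0.0007] [0.0022 0.0009 0.0019]
glue 6 [3.789e-01 3.296e-01 1.000e-04] [0.0021 0.0007 0.0013]
jig 1.5040131952722178 [0.59245251 0.04313408] 29 [0.00201724 0.00287586]
jig [0.5925 0.0431 0.    ]
fence [0.6681 0.0581 0.025 ]
beam [ 0.5852 -0.0651  0.132 ]
peg [0.5343 0.1257 0.012 ]
pivot [ 0.6796 -0.0028  0.0505]
5.35
```

View pics/crop.png

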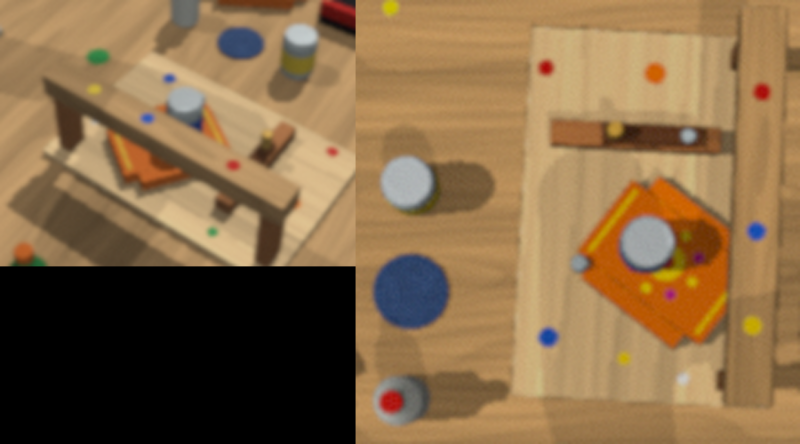

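The crop confirms the can on the orange board has a blue label (crop 186,120). The jig yaw is about 86°. The pad lies between the yellow can and the glue bottle. I start by turning the tool to the jig axes.

Call:
send_rows --plan '[[[0,0,-0.0723,0,0,0,1],[0,0,-0.0723,0,0,0,1],[0,0,-0.0723,0,0,0,1],[0,0,-0.0723,0,0,0,1],[0,0,-0.0723,0,0,0,1]]]'

```text
time: 5.77
tool_pos: [0.2158, -0.5599, 0.2374]
eef_rot: [-2.8, -1.425, -0.0]
contact_force: [-0.0, -0.5, -0.4]
finger_gap: 0.0931
gripper_force: 0.0
```

Call:
send_rows --plan '[[[0,0,-0.0723,0,0,0,1],[0,0,-0.0723,0,0,0,1],[0,0,-0.0723,0,0,0,1],[0,0,-0.0723,0,0,0,1],[0,0,-0.0723,0,0,0,1]]]'

```text
time: 6.18
tool_pos: [0.2158, -0.5599, 0.2374]
eef_rot: [2.289, 2.152, -0.0]
contact_force: [-0.1, 0.2, 0.7]
finger_gap: 0.0933
gripper_force: 0.0
```

Call:
send_rows --plan '[[[0,0,0,0.0924,0.0429,0,1],[0,0,0,0.0924,0.0429,0,1],[0,0,0,0.0924,0.0429,0,1],[0,0,0,0.0924,0.0429,0,1],[0,0,0,0.0924,0.0429,0,1]]]'

```text
time: 6.6
tool_pos: [0.3142, -0.3796, 0.2374]
eef_rot: [2.295, 2.145, 0.0]
contact_force: [0.7, -0.0, 0.9]
finger_gap: 0.0928
gripper_force: 0.0
```

Call:
send_rows --plan '[[[0,0,0,0.0924,0.0429,0,1],[0,0,0,0.0924,0.0429,0,1],[0,0,0,0.0924,0.0429,0,1],[0,0,0,0.0924,0.0429,0,1],[0,0,0,0.0924,0.0429,0,1]]]'

```text
time: 7.02
tool_pos: [0.4124, -0.2009, 0.2378]
eef_rot: [2.294, 2.144, 0.0]
contact_force: [1.3, -0.4, -0.5]
finger_gap: 0.0928
gripper_force: 0.0
```

Call:
send_rows --plan '[[[0,0,0,0.0924,0.0429,0,1],[0,0,0,0.0924,0.0429,0,1],[0,0,0,0.0924,0.0429,0,1],[0,0,0,0.0924,0.0429,0,1],[0,0,0,0.0924,0.0429,0,1]]]'

```text
time: 7.43
tool_pos: [0.5105, -0.022, 0.2378]
eef_rot: [2.294, 2.145, 0.001]
contact_force: [1.2, -0.4, 0.4]
finger_gap: 0.0928
gripper_force: 0.0
```

Call:
send_rows --plan '[[[0,0,0,0.0924,0.0429,0,1],[0,0,0,0.0924,0.0429,0,1],[0,0,0,0,0,0,1]]]'

```text
time: 7.68
tool_pos: [0.5508, 0.0535, 0.2369]
eef_rot: [-2.288, -2.15, -0.003]
contact_force: [0.9, 0.2, -0.8]
finger_gap: 0.0931
gripper_force: 0.0
```

```bash
python3 - <<'E'
from h import *
togo([.549,.047,.085]); s=observe();print(s["joint_positions"],s["tool_pos"],R.from_rotvec(s["eef_rot"]).as_matrix().round(3))
E
```

```text
tool shift m [-0.007  -0.0014  0.1519]
[0.00249608 0.00427826 1.6209624  0.00256636 1.51596261 0.06476812] [0.55081491 0.0534941  0.23691749] [[ 0.062  0.998  0.   ]
 [ 0.998 -0.062  0.003]
 [ 0.003  0.    -1.   ]]
```

Call:
send_rows --plan '[[[0,0,0,0,0,0.05,1],[0,0,0,0,0,0.08,1],[0,0,0,0,0,0.08,1],[0,0,0,0,0,0.05,1],[0,0,0,0,0,0,1]]]'

```text
time: 8.1
tool_pos: [0.5453, 0.0472, 0.1279]
eef_rot: [-2.291, -2.141, 0.01]
contact_force: [-1.3, -1.1, -0.6]
finger_gap: 0.0931
gripper_force: 0.0
```

```bash
python3 - <<'E'
from h import *
togo([.549,.047,.085]); s=observe();print(s["tool_pos"],s["contact_force"])
E
```

```text
tool shift m [0.     0.004  0.0428]
[0.54534437 0.04724126 0.12786074] [-1.29126352 -1.06591385 -0.64300682]
```

Call:
send_rows --plan '[[[0,0,0,0,0.005,0.04,1],[0,0,0,0,0,0.04,1],[0,0,0,0,0,0.03,1],[0,0,0,0,0,0,1],[0,0,0,0,0,0,0.65]]]' --grip_force 15

```text
time: 8.52
tool_pos: [0.5509, 0.0472, 0.0898]
eef_rot: [-2.295, -2.145, 0.001]
contact_force: [-0.5, -0.5, 1.0]
finger_gap: 0.0896
gripper_force: 0.0
```

Call:
send_rows --plan '[[[0,0,0,0,0,0,0.5],[0,0,0,0,0,0,0.5],[0,0,0,0,0,0,0.4],[0,0,0,0,0,0,0.4],[0,0,0,0,0,0,0.4]]]'

```text
time: 8.93
tool_pos: [0.5513, 0.0473, 0.0901]
eef_rot: [2.295, 2.145, 0.001]
contact_force: [-1.2, 0.1, 2.7]
finger_gap: 0.0602
gripper_force: 15.0
```

Call:
send_rows --plan '[[[0,0,0,0,0,0,0.4],[0,0,0,0,0,-0.02,0.4],[0,0,0,0,0,-0.04,0.4],[0,0,0,0,0,-0.06,0.4],[0,0,-0.05,0,0,-0.06,0.4]]]' --grip_force 25

```text
time: 9.35
tool_pos: [0.5497, 0.0473, 0.1609]
eef_rot: [-2.209, -2.231, 0.004]
contact_force: [1.0, -0.5, -3.4]
finger_gap: 0.0597
gripper_force: 25.0
```

Call:
send_rows --plan '[[[0,0,-0.07,0,0,-0.06,0.4],[0,0,-0.07,0,0,-0.06,0.4],[0,0,-0.07,0,0,0,0.4],[0,0,-0.07,0,0,0,0.4],[0,0,-0.07,0,0,0,0.4]]]'

```text
time: 9.77
tool_pos: [0.551, 0.0473, 0.2099]
eef_rot: [1.512, 2.754, 0.0]
contact_force: [-0.1, -0.4, -4.1]
finger_gap: 0.0601
gripper_force: 25.0
```

Call:
send_rows --plan '[[[0,0,-0.07,0,0,0,0.4],[0,0,-0.07,0,0,0,0.4],[0,0,-0.07,0,0,0,0.4],[0,0,-0.07,0,0,0,0.4],[0,0,-0.07,0,0,0,0.4]]]'

```text
time: 10.18
tool_pos: [0.5505, 0.0473, 0.209]
eef_rot: [-0.708, -3.059, 0.0]
contact_force: [-0.1, -0.5, -3.4]
finger_gap: 0.0599
gripper_force: 25.0
```

Call:
send_rows --plan '[[[0,0,-0.07,0,0,0,0.4],[0,0,-0.07,0,0,0,0.4],[0,0,-0.07,0,0,0,0.4],[0,0,-0.04,0,0,0,0.4],[0,0,0,0,0,0,0.4]]]'

```text
time: 10.6
tool_pos: [0.5506, 0.0473, 0.209]
eef_rot: [-0.101, -3.139, 0.0]
contact_force: [-1.0, -0.5, -3.2]
finger_gap: 0.0599
gripper_force: 25.0
```

```bash
python3 - <<'E'
from h import *
s=observe();print(s["tool_pos"],s["finger_gap"],R.from_rotvec(s["eef_rot"]).as_matrix().round(3))
for c in ("side","top"): cams.snapshot(c); spots(["pot","pad"],c)
togo([.507,.326,.21])
E
```

```text
[0.55057066 0.04726129 0.20899084] 0.05990493707678231 [[-0.998  0.064 -0.001]
 [ 0.064  0.998 -0.   ]
 [ 0.001 -0.    -1.   ]]
side pot 0.66 [0.5431 0.0488 0.1512] [281. 216.]
side pad 0.56 [ 5.046e-01  3.287e-01 -5.000e-04] [308. 199.]
top pot 0.68 [ 0.3803  0.3312 -0.0006] [200. 261.]
top pot 0.54 [0.5487 0.0449 0.1514] [300. 197.]
top pad 0.87 [ 0.5088  0.325  -0.0023] [202. 217.]
tool shift m [ 0.063   0.2751 -0.0006]
```

Call:
send_rows --plan '[[[0,0,0,0.0095,0.043,0,0.4],[0,0,0,0.019,0.086,0,0.4],[0,0,0,0.019,0.086,0,0.4],[0,0,0,0.019,0.086,0,0.4],[0,0,0,0.019,0.086,0,0.4]]]'

```text
time: 11.32
tool_pos: [0.527, 0.2053, 0.2096]
eef_rot: [0.108, 3.14, 0.0]
contact_force: [0.6, -0.6, -3.7]
finger_gap: 0.0596
gripper_force: 25.0
```

Call:
send_rows --plan '[[[0,0,0,0.019,0.086,0,0.4],[0,0,0,0.019,0.086,0,0.4],[0,0,0,0.019,0.086,0,0.4],[0,0,0,0.0095,0.043,0,0.4],[0,0,0,0,0,0,0.4]]]'

```text
time: 11.73
tool_pos: [0.5075, 0.3299, 0.2093]
eef_rot: [-0.101, -3.139, -0.002]
contact_force: [-0.5, -0.1, -3.6]
finger_gap: 0.0596
gripper_force: 25.0
```

Call:
send_rows --plan '[[[0,0,0,0,0,0.06,0.4],[0,0,0,0,0,0.08,0.4],[0,0,0,0,0,0.08,0.4],[0,0,0,0,0,0.06,0.4],[0,0,0,0,0,0,0.4]]]'

```text
time: 12.15
tool_pos: [0.505, 0.3231, 0.0906]
eef_rot: [-0.107, -3.13, 0.009]
contact_force: [-1.8, -0.7, -5.7]
finger_gap: 0.0598
gripper_force: 25.0
```

```bash
python3 - <<'E'
from h import *
for c in ("side","top"): cams.snapshot(c); spots(["pot","pad"],c)
s=observe();print(s["tool_pos"],s["contact_force"]);togo([.507,.326,.0605])
E
```

```text
side pot 0.5 [0.4979 0.3207 0.0348] [307. 193.]
side pad 0.67 [5.057e-01 3.265e-01 5.000e-04] [308. 199.]
top pot 0.17 [0.6837 0.0832 0.0745] [284. 152.]
top pad 0.57 [ 0.5081  0.3247 -0.0058] [202. 217.]
[0.51072913 0.32668493 0.10041188] [-1.05871807  0.3900561  -3.25079085]
tool shift m [ 0.0038 -0.001   0.0399]
```

Call:
send_rows --plan '[[[0,0,0,0.008,0,0.03,0.4],[0,0,0,0,0,0.03,0.4],[0,0,0,0,0,0.015,0.4],[0,0,0,0,0,0.005,0.4],[0,0,0,0,0,0.005,0.4]]]'

```text
time: 12.87
tool_pos: [0.5049, 0.3258, 0.0621]
eef_rot: [-0.105, -3.138, 0.002]
contact_force: [-0.0, -0.3, -4.3]
finger_gap: 0.06
gripper_force: 25.0
```

Call:
send_rows --plan '[[[0,0,0,0,0,0.004,0.4],[0,0,0,0,0,0.003,0.4],[0,0,0,0,0,0.003,0.4],[0,0,0,0,0,0,0.4],[0,0,0,0,0,0,0.4]]]'

```text
time: 13.28
tool_pos: [0.5062, 0.3263, 0.0601]
eef_rot: [0.106, 3.139, 0.001]
contact_force: [-1.8, -0.5, 0.6]
finger_gap: 0.0594
gripper_force: 25.0
```

Call:
send_rows --plan '[[[0,0,0,0,0,0,0.7],[0,0,0,0,0,0,0.85],[0,0,0,0,0,0,1],[0,0,0,0,0,0,1],[0,0,0,0,0,0,1]]]'

```text
time: 13.7
tool_pos: [0.5059, 0.3263, 0.0596]
eef_rot: [0.106, 3.139, 0.0]
contact_force: [-1.1, -0.3, 0.2]
finger_gap: 0.0873
gripper_force: 0.0
```

Call:
send_rows --plan '[[[0,0,0,0,0,0,1],[0,0,0,0,0,-0.04,1],[0,0,0,0,0,-0.08,1],[0,0,0,0,0,-0.1,1],[0,0,0,0,0,-0.1,1]]]'

```text
time: 14.12
tool_pos: [0.5048, 0.3257, 0.1877]
eef_rot: [-0.106, -3.137, 0.002]
contact_force: [1.1, 0.6, 0.4]
finger_gap: 0.0928
gripper_force: 0.0
```

Call:
send_rows --plan '[[[0,0,0,0,0,-0.1,1],[0,0,0,0,0,-0.1,1],[0,0,0,0,0,-0.05,0],[0,0,0,0,0,0,0],[0,0,0,0,0,0,0]]]'

```text
time: 14.53
tool_pos: [0.5065, 0.3266, 0.2894]
eef_rot: [0.106, 3.137, 0.003]
contact_force: [-0.1, -0.3, -0.1]
finger_gap: 0.0776
gripper_force: 0.0
```

```bash
python3 - <<'E'
from h import *
for c in ("side","top"): cams.snapshot(c); spots(["pot","pad","board","push"],c)
s=observe();print(s["time"],s["tool_pos"],s["contact_force"],s["joint_positions"])
E
```

```text
side pot 0.65 [0.4993 0.3228 0.0031] [307. 198.]
side pot 0.32 [0.3782 0.3304 0.0004] [283. 188.]
side pad 0.59 [ 0.5037  0.3281 -0.0008] [308. 199.]
side board 0.84 [ 0.2829  0.6046 -0.0007] [296. 150.]
side board 0.81 [ 0.7775 -0.3612  0.0037] [274. 367.]
side board 0.57 [0.5348 0.1216 0.0112] [289. 230.]
side push 0.8 [0.5192 0.4591 0.0147] [326. 181.]
side push 0.77 [ 0.5058 -0.0705  0.0233] [254. 257.]
side push 0.58 [ 0.8575 -0.1839  0.0118] [328. 332.]
top pad 0.7 [ 0.5838 -0.0642  0.132 ] [340. 184.]
top pad 0.42 [ 0.5071  0.3259 -0.0029] [201. 218.]
top pad 0.41 [0.5303 0.1283 0.013 ] [269. 208.]
top board 0.92 [ 0.7758 -0.3655 -0.0038] [433. 125.]
top board 0.65 [2.831e-01 6.090e-01 4.000e-04] [105. 295.]
top board 0.56 [0.5365 0.1247 0.0106] [270. 206.]
top push 0.79 [ 0.5063 -0.074   0.0192] [339. 216.]
top push 0.77 [0.5218 0.4562 0.015 ] [156. 213.]
top push 0.6 [ 0.8605 -0.1849  0.0072] [373.  96.]
15.0333 [0.50557058 0.32604821 0.28684609] [-0.78806917  0.21994647  0.3773103 ] [ 4.87571566e-01  1.20292870e-01  1.40979977e+00  1.17652480e-05
  1.61243599e+00 -1.01586754e+00]
```

```bash
cat >> h.py <<'E'
A,T=1.504,np.array([.5925,.0431])
peg=np.array([.0785,.0635]); S=np.sqrt(.5)
def tilt(): # tool axes in world, 45 deg lean
    Rj=R.from_euler("z",A).as_matrix(); return Rj@np.array([[S,0,S],[0,-1,0],[S,0,-S]]) 
def pushtcp(th,gap=0,by=-.092,z=.0335): # board angle deg, jig-frame tcp
    c,s=np.cos(np.radians(th)),np.sin(np.radians(th)); M=np.array([[c,-s],[s,c]])
    q=peg+M@np.array([-.1685-gap,by]); return np.r_[q+[-.0053-.0134,.0175],z]
def rel(p,t=T,a=A):
    s=observe(); r=R.from_rotvec(s["eef_rot"]); d=r.inv().apply(j2w(a,t,p)-s["tool_pos"]); return (d/.4).round(4)
E
python3 - <<'E'
from h import *
M=tilt(); print(np.linalg.det(M)); s=observe(); r=R.from_rotvec(s["eef_rot"])
pre=pushtcp(-34.5,.02); 
for d in (0,.1,.2): p=pre-np.array([S,0,-S])*d; print(p.round(4),j2w(A,T,p).round(4))
for th in (-34.5,-25,-15,-5,0): print(th,pushtcp(th).round(4),j2w(A,T,pushtcp(th)).round(4))
print((r.inv()*R.from_matrix(M)).as_rotvec(degrees=True))
E
```

```text
1.0
[-0.1477  0.1119  0.0335] [ 0.4709 -0.0968  0.0335]
[-0.2184  0.1119  0.1042] [ 0.4662 -0.1673  0.1042]
[-0.2891  0.1119  0.1749] [ 0.4615 -0.2379  0.1749]
-34.5 [-0.1312  0.1006  0.0335] [ 0.4833 -0.0811  0.0335]
-25 [-0.1318  0.0688  0.0335] [ 0.515  -0.0838  0.0335]
-15 [-0.1268  0.0357  0.0335] [ 0.5484 -0.081   0.0335]
-5 [-0.1161  0.004   0.0335] [ 0.5807 -0.0724  0.0335]
0 [-0.1087 -0.011   0.0335] [ 0.5962 -0.0661  0.0335]
[-35.21787227  35.16949345  84.86917543]
```

Call:
send_rows --plan '[[[0,0,0.0714,0,-0.1,0,0],[0,0,0.0714,0,0,0,0],[0,0,0.0714,0,0,0,0],[0,0,0.0714,0,0,0,0],[0,0,0.0714,0,0,0,0]]]'

```text
time: 15.45
tool_pos: [0.5031, 0.286, 0.2874]
eef_rot: [-0.979, -2.985, -0.0]
contact_force: [0.6, 0.3, 0.4]
finger_gap: 0.0043
gripper_force: 0.0
```

Call:
send_rows --plan '[[[0,0,0.0714,0,0,0,0],[0,0,0.0714,0,0,0,0],[0,0,0.0714,0,0,0,0],[0,0,0.0714,0,0,0,0],[0,0,0.0714,0,0,0,0]]]'

```text
time: 15.87
tool_pos: [0.503, 0.2862, 0.2874]
eef_rot: [-1.767, -2.598, 0.0]
contact_force: [-0.8, -0.5, -0.5]
finger_gap: 0.0007
gripper_force: 0.0
```

Call:
send_rows --plan '[[[0,0,0.0714,0,0,0,0],[0,0,0.0714,0,0,0,0],[0,0,0.0714,0,0,0,0],[0,0,0.0714,0,0,0,0],[0,0,0,0,0,0,0]]]'

```text
time: 16.28
tool_pos: [0.5031, 0.2862, 0.2874]
eef_rot: [2.3, 2.14, -0.0]
contact_force: [-0.3, 0.3, 0.0]
finger_gap: 0.0004
gripper_force: 0.0
```

Call:
send_rows --plan '[[[0,0,0,-0.1,-0.0015,0,0],[0,0,0,-0.1,-0.0015,0,0],[0,0,0,-0.1,-0.0015,0,0],[0,0,0,-0.1,-0.0015,0,0],[0,0,0,-0.1,-0.0015,0,0]]]'

```text
time: 16.7
tool_pos: [0.4862, 0.0854, 0.2875]
eef_rot: [2.289, 2.152, 0.0]
contact_force: [1.5, -0.2, -0.4]
finger_gap: 0.0001
gripper_force: 0.0
```

Call:
send_rows --plan '[[[0,0,0,-0.1,-0.0015,0,0],[0,0,0,-0.1,-0.0015,0,0],[0,0,0,-0.1,-0.0015,0,0],[0,0,0,-0.1,-0.0015,0,0],[0,0,0,-0.1,-0.0015,0,0]]]'

```text
time: 17.12
tool_pos: [0.4698, -0.1143, 0.2877]
eef_rot: [2.289, 2.151, 0.001]
contact_force: [0.8, 0.2, 0.6]
finger_gap: 0.0008
gripper_force: 0.0
```

Call:
send_rows --plan '[[[0,0,0,-0.1,-0.0015,0,0],[0,0,0,-0.1,-0.0015,0,0],[0,0,0,-0.1,-0.0015,0,0],[0,0,0,0,0,0,0]]]'

```text
time: 17.45
tool_pos: [0.4591, -0.2383, 0.2871]
eef_rot: [2.295, 2.144, -0.004]
contact_force: [0.1, 0.1, -0.6]
finger_gap: 0.0005
gripper_force: 0.0
```

Call:
send_rows --plan '[[[0,0.07,0,0,0,0,0],[0,0.07,0,0,0,0,0],[0,0.07,0,0,0,0,0]]]'

```text
time: 17.7
tool_pos: [0.4612, -0.232, 0.2889]
eef_rot: [-2.109, -1.983, -0.36]
contact_force: [0.3, -0.7, 0.4]
finger_gap: 0.0006
gripper_force: 0.0
```

```bash
python3 - <<'E'
from h import *
s=observe();print(s["time"],s["tool_pos"],s["joint_positions"].round(3) if hasattr(s["joint_positions"],"round") else s["joint_positions"])
r=R.from_rotvec(s["eef_rot"]);print(r.as_matrix().round(3),(r.inv()*R.from_matrix(tilt())).as_rotvec(degrees=True))
for c in ("side","top"): cams.snapshot(c); spots(["pot","pad","board","push","peg"],c)
E
```

```text
17.7 [ 0.46118456 -0.23202381  0.28889759] [-0.747  0.042  1.524  0.265  1.781 -0.657]
[[ 0.057  0.998  0.024]
 [ 0.943 -0.062  0.327]
 [ 0.327  0.004 -0.945]] [ 0.06925777 25.88269395  0.3698044 ]
side pot 0.61 [0.5009 0.3266 0.0028] [307. 198.]
side pot 0.57 [0.6853 0.0849 0.0784] [321. 240.]
side pad 0.41 [0.5011 0.3265 0.0017] [307. 198.]
side board 0.89 [0.5369 0.1262 0.009 ] [290. 230.]
side board 0.89 [2.795e-01 6.053e-01 5.000e-04] [296. 150.]
side board 0.6 [ 0.7771 -0.3639  0.004 ] [274. 368.]
side push 0.84 [0.5174 0.4569 0.0161] [325. 180.]
side push 0.76 [ 0.8559 -0.1867  0.0106] [327. 333.]
side push 0.65 [ 0.508  -0.07    0.0232] [255. 258.]
side push 0.57 [0.5316 0.1239 0.0124] [289. 229.]
side peg 0.82 [0.5335 0.1268 0.0132] [290. 228.]
top pot 0.79 [0.5061 0.3237 0.0043] [202. 218.]
top pad 0.88 [ 0.509   0.325  -0.0037] [202. 217.]
top pad 0.28 [ 0.6824 -0.0065  0.0474] [315. 154.]
top board 0.94 [0.5355 0.127  0.0084] [269. 207.]
top board 0.88 [ 0.7767 -0.3666 -0.0035] [433. 124.]
top board 0.81 [0.284  0.6081 0.0009] [105. 295.]
top push 0.93 [ 0.5074 -0.072   0.0228] [338. 215.]
top push 0.71 [0.5188 0.4543 0.0149] [157. 214.]
top push 0.66 [ 0.858  -0.1863  0.0109] [373.  97.]
top peg 0.71 [0.5351 0.1297 0.0114] [268. 207.]
```

Call:
send_rows --plan '[[[0,0.072,0,0,0,0,0],[0,0.072,0,0,0,0,0],[0,0.072,0,0,0,0,0],[0,0.072,0,0,0,0,0],[0,0,0,0,0,0,0]]]'

```text
time: 18.72
tool_pos: [0.4592, -0.2326, 0.283]
eef_rot: [-1.824, -1.697, -0.758]
contact_force: [-0.2, -0.1, -1.8]
finger_gap: 0.0006
gripper_force: 0.0
```

```bash
python3 - <<'E'
from h import *
s=observe();print(s["tool_pos"],np.round(s["joint_positions"],3))
r=R.from_rotvec(s["eef_rot"]);print((r.inv()*R.from_matrix(tilt())).as_rotvec(degrees=True))
pre=pushtcp(-34.5,.02); 
for d in (.2,.1,0): print(d,rel(pre-np.array([S,0,-S])*d))
E
```

```text
[ 0.45917161 -0.2326382   0.28304294] [-0.911  0.321  1.382  0.552  2.024 -0.744]
[-0.15072966 -0.46787136 -0.37410904]
0.2 [-0.2015  0.0085  0.1805]
0.1 [-0.2035  0.0091  0.4305]
0 [-0.2056  0.0098  0.6805]
```

Call:
send_rows --plan '[[[0,0,0,-0.1,0.005,0,0],[0,0,0,-0.1,0.004,0,0],[0,0,0,0,0,0.08,0],[0,0,0,0,0,0.08,0],[0,0,0,0,0,0.08,0]]]'

```text
time: 19.13
tool_pos: [0.4651, -0.2213, 0.1615]
eef_rot: [-1.831, -1.712, -0.751]
contact_force: [-0.1, -0.0, -1.2]
finger_gap: 0.0007
gripper_force: 0.0
```

Call:
send_rows --plan '[[[0,0,0,0,0,0.08,0],[0,0,0,0,0,0.08,0],[0,0,0,0,0,0.06,0],[0,0,0,0,0,0,0],[0,0,0,0,0,0,0]]]'

```text
time: 19.55
tool_pos: [0.4688, -0.1583, 0.1006]
eef_rot: [-1.827, -1.713, -0.751]
contact_force: [-0.1, -0.1, 0.6]
finger_gap: 0.0005
gripper_force: 0.0
```

```bash
python3 - <<'E'
from h import *
s=observe();print(s["tool_pos"],np.round(s["joint_positions"],3),s["contact_force"])
r=R.from_rotvec(s["eef_rot"]);print((r.inv()*R.from_matrix(tilt())).as_rotvec(degrees=True))
print(rel(pushtcp(-34.5,.02)))
cams.snapshot("side");spots(["board","push"],"side")
a=cv2.resize(cams.snapshot("side")[180:320,180:370],None,fx=4,fy=4,interpolation=2);cv2.imwrite("pics/pre.png",a)
E
```

```text
[ 0.46881952 -0.15833899  0.10061439] [-0.82   0.395  1.641  0.541  1.684 -0.857] [-0.10604131 -0.0558202   0.56153181]
[-0.1410658   0.29151158  0.09230574]
[-0.0086 -0.0044  0.2276]
side board 0.88 [ 0.7766 -0.3629  0.0021] [274. 368.]
side board 0.81 [0.5296 0.1259 0.0104] [289. 229.]
side board 0.59 [0.2804 0.6046 0.0008] [296. 150.]
side push 0.9 [ 0.8592 -0.1851  0.0132] [328. 333.]
side push 0.77 [ 0.5064 -0.0691  0.0231] [254. 257.]
side push 0.72 [0.5189 0.4592 0.0165] [326. 180.]
side push 0.67 [0.502  0.3254 0.0032] [308. 198.]
```

View pics/pre.png

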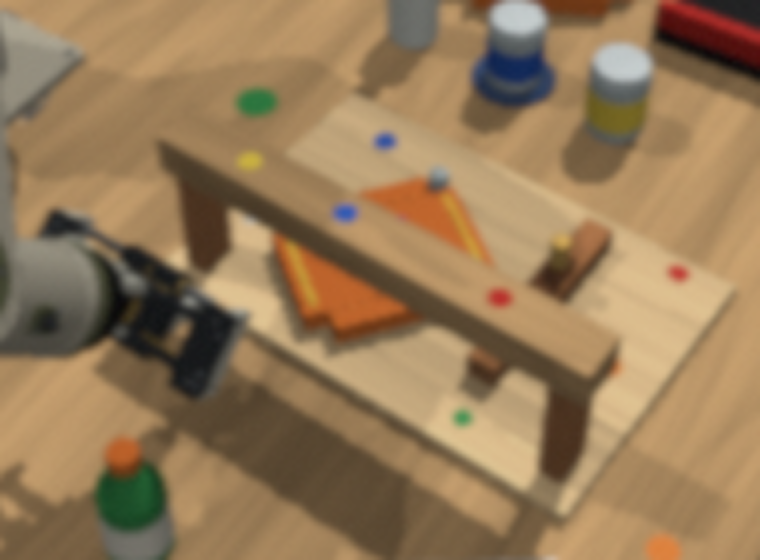

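The view shows the pot upright on the pad (515,50). The fingers (225,350) are aimed under the beam at the board's edge (290,290).

Call:
send_rows --plan '[[[0,0,0,-0.003,-0.004,0.06,0],[0,0,0,0,0,0.08,0],[0,0,0,0,0,0.05,0],[0,0,0,0,0,0.032,0],[0,0,0,0,0,0,0]]]'

```text
time: 20.17
tool_pos: [0.4708, -0.0965, 0.0356]
eef_rot: [-1.827, -1.709, -0.753]
contact_force: [-1.1, -0.3, -0.5]
finger_gap: 0.0003
gripper_force: 0.0
```

```bash
python3 - <<'E'
from h import *
s=observe();print(s["tool_pos"],s["contact_force"])
for th in (-34.5,-34,-30,-25,-20,-15,-10,-5,0): print(th,rel(pushtcp(th,z=.0365)))
E
```

```text
[ 0.47077296 -0.09645614  0.03559018] [-1.07711193 -0.28072485 -0.49760273]
-34.5 [0.0303 0.0288 0.0269]
-34 [0.03   0.033  0.0266]
-30 [0.0287 0.0664 0.0252]
-25 [0.0293 0.1083 0.0256]
-20 [0.0325 0.1499 0.0287]
-15 [0.0382 0.191  0.0343]
-10 [0.0465 0.2313 0.0425]
-5 [0.0572 0.2703 0.053 ]
0 [0.0703 0.3079 0.066 ]
```

Call:
send_rows --plan '[[[0,0,0,0.015,0.0145,0.0135,0],[0,0,0,0.015,0.0145,0.0135,0],[0,0,0,-0.001,0.019,-0.001,0],[0,0,0,-0.001,0.019,-0.001,0],[0,0,0,0,0,0,0]]]'

```text
time: 20.58
tool_pos: [0.5014, -0.0857, 0.0384]
eef_rot: [-1.829, -1.713, -0.755]
contact_force: [0.2, 0.2, 0.8]
finger_gap: 0.0003
gripper_force: 0.0
```

Call:
send_rows --plan '[[[0,0,0,0.0003,0.021,0.0002,0],[0,0,0,0.0003,0.021,0.0002,0],[0,0,0,0.0016,0.021,0.0016,0],[0,0,0,0.0016,0.021,0.0016,0],[0,0,0,0,0,0,0]]]'

```text
time: 21.0
tool_pos: [0.535, -0.0853, 0.0378]
eef_rot: [-1.829, -1.712, -0.755]
contact_force: [0.2, -1.7, -0.0]
finger_gap: 0.0003
gripper_force: 0.8
```

```bash
python3 - <<'E'
from h import *
s=observe();print(s["tool_pos"],s["contact_force"])
for th in (-20,-15,-10,-5,0): print(th,rel(pushtcp(th,z=.0365)))
for c in ("side","top"): cams.snapshot(c); spots(["board","push"],c)
E
```

```text
[ 0.53500197 -0.08530694  0.03782544] [ 0.24745608 -1.67480725 -0.04452017]
-20 [ 0.0011 -0.0085  0.0058]
-15 [0.0068 0.0326 0.0115]
-10 [0.0151 0.0728 0.0198]
-5 [0.0257 0.1119 0.0305]
0 [0.0388 0.1495 0.0435]
side board 0.92 [2.815e-01 6.087e-01 2.000e-04] [296. 150.]
side board 0.91 [ 0.7784 -0.3638  0.003 ] [274. 368.]
side push 0.9 [ 0.5443 -0.0699  0.0215] [263. 262.]
side push 0.86 [ 0.859  -0.1843  0.0115] [328. 333.]
side push 0.67 [0.5218 0.4575 0.0188] [326. 180.]
top board 0.82 [0.5337 0.1262 0.0103] [269. 207.]
top board 0.76 [ 0.7753 -0.3681 -0.0009] [434. 125.]
top board 0.74 [0.2843 0.6087 0.0016] [105. 295.]
top push 0.61 [0.5205 0.4578 0.0131] [156. 213.]
top push 0.6 [ 0.5444 -0.0731  0.0218] [338. 202.]
top push 0.6 [0.6265 0.3201 0.0007] [203. 177.]
top push 0.59 [ 0.8594 -0.1824  0.0068] [372.  97.]
```

Call:
send_rows --plan '[[[0,0,0,0.004,0.012,0.006,0],[0,0,0,0.003,0.0205,0.0055,0],[0,0,0,0.0041,0.02,0.0041,0],[0,0,0,0.0041,0.02,0.0041,0],[0,0,0,0,0,0,0]]]'

```text
time: 21.72
tool_pos: [0.5653, -0.0795, 0.0373]
eef_rot: [-1.834, -1.714, -0.756]
contact_force: [3.9, -12.1, 2.7]
finger_gap: 0.0008
gripper_force: 4.9
```

Call:
send_rows --plan '[[[0,0,0,0.0053,0.0195,0.0053,0],[0,0,0,0.0053,0.0195,0.0053,0],[0,0,0,0.004,0.012,0.004,0],[0,0,0,0,0,0,0],[0,0,0,0,0,0,0]]]'

```text
time: 22.13
tool_pos: [0.5867, -0.0737, 0.0374]
eef_rot: [-1.836, -1.715, -0.758]
contact_force: [5.3, -14.2, 2.0]
finger_gap: 0.0005
gripper_force: 6.4
```

```bash
python3 - <<'E'
from h import *
s=observe();print(s["tool_pos"],s["contact_force"])
for th in (-5,0): print(th,rel(pushtcp(th,z=.0365)))
for c in ("side","top"): cams.snapshot(c); spots(["board","push"],c)
E
```

```text
[ 0.58669522 -0.07368208  0.03738067] [  5.2515607  -14.20134045   2.01669439]
-5 [-0.     -0.0151  0.0029]
0 [0.0131 0.0224 0.0161]
side board 0.92 [0.2826 0.604  0.0024] [296. 150.]
side board 0.71 [0.5303 0.1272 0.0099] [289. 229.]
side board 0.58 [ 0.7782 -0.3627  0.0016] [274. 368.]
side push 0.92 [ 0.8595 -0.1843  0.0098] [328. 333.]
side push 0.91 [0.52   0.4587 0.0161] [326. 180.]
side push 0.58 [ 0.5998 -0.0596  0.0236] [278. 267.]
top board 0.8 [0.2834 0.6093 0.004 ] [105. 295.]
top board 0.72 [ 0.7794 -0.3663 -0.0018] [433. 123.]
top board 0.6 [0.5362 0.1256 0.0119] [270. 206.]
top board 0.2 [ 0.585  -0.0648  0.1339] [340. 184.]
top board 0.16 [0.5339 0.1304 0.0108] [268. 207.]
top push 0.68 [ 0.5995 -0.0615  0.024 ] [334. 183.]
top push 0.65 [0.5198 0.4548 0.0154] [156. 213.]
top push 0.62 [ 0.8546 -0.1812  0.0103] [372.  98.]
```

Call:
send_rows --plan '[[[0,0,0,0.004,0.008,0.005,0],[0,0,0,0.004,0.008,0.005,0],[0,0,0,0.004,0.006,0.005,0],[0,0,0,0,0,0,0],[0,0,0,0,0,0,0]]]'

```text
time: 22.85
tool_pos: [0.5975, -0.0695, 0.0374]
eef_rot: [-1.842, -1.718, -0.759]
contact_force: [7.6, -25.0, 3.7]
finger_gap: 0.0006
gripper_force: 11.9
```

Call:
send_rows --plan '[[[0,0,0,0.004,0.004,0.004,0],[0,0,0,0.003,0.002,0.003,0],[0,0,0,0,0,0,0]]]'

```text
time: 23.1
tool_pos: [0.6014, -0.0677, 0.0375]
eef_rot: [-1.846, -1.72, -0.76]
contact_force: [9.9, -31.8, 1.3]
finger_gap: 0.0004
gripper_force: 15.4
```

```bash
python3 - <<'E'
from h import *
s=observe();print(s["tool_pos"],s["contact_force"])
for th in (-5,0): print(th,rel(pushtcp(th,z=.0365)))
for k in range(2):
  for c in ("side","top"):
    cams.snapshot(c); 
    for d in cams.spot_point("push",c):
      P=w(c,d["at"]); v=P[:2]-[.534,.127]
      if np.hypot(*(P[:2]-[.61,-.058]))<.03: print(c,P.round(4),np.degrees(np.arctan2(v[1],v[0]))+149.8-86.2)
    spots(["board"],c)
E
```

```text
[ 0.6013967  -0.06766601  0.03754359] [  9.86107965 -31.79984977   1.34713475]
-5 [-0.0127 -0.0506 -0.0096]
0 [ 0.0004 -0.0132  0.0038]
side [ 0.6136 -0.0495  0.0236] -2.1130925321844813
side board 0.91 [ 0.7787 -0.3621  0.0017] [274. 368.]
side board 0.89 [0.2812 0.6051 0.0029] [296. 150.]
side board 0.74 [0.5328 0.1263 0.0126] [289. 228.]
side board 0.73 [ 0.5837 -0.0631  0.1313] [274. 245.]
top [ 0.6127 -0.0544  0.0244] -2.9536626550186895
top board 0.94 [ 0.7773 -0.3685 -0.0028] [434. 124.]
top board 0.79 [ 0.2821  0.6056 -0.0007] [106. 296.]
top board 0.71 [0.5321 0.1271 0.01  ] [269. 208.]
side board 0.85 [0.2793 0.6052 0.0024] [296. 150.]
side board 0.84 [0.5314 0.1241 0.0125] [289. 229.]
side board 0.81 [ 0.7771 -0.3647  0.0033] [273. 368.]
side board 0.68 [ 0.5848 -0.064   0.1292] [274. 246.]
side board 0.59 [0.3778 0.3311 0.0016] [283. 187.]
top [ 0.6136 -0.0515  0.0219] -2.359879766512009
top board 0.89 [0.5341 0.1296 0.0096] [268. 207.]
top board 0.83 [0.2838 0.6084 0.001 ] [105. 295.]
top board 0.58 [ 0.7772 -0.3686 -0.004 ] [434. 124.]
```

Call:
send_rows --plan '[[[0,0,0,0,0.007,0,0],[0,0,0,0,0.007,0,0],[0,0,0,0,0.006,0,0],[0,0,0,0,0,0,0],[0,0,0,0,0,0,0]]]'

```text
time: 24.12
tool_pos: [0.6075, -0.0656, 0.0373]
eef_rot: [-1.84, -1.716, -0.759]
contact_force: [6.0, -22.5, 3.9]
finger_gap: 0.0004
gripper_force: 11.1
```

```bash
cat > chk.py <<'E'
from h import *
s=observe();print(s["time"],s["tool_pos"],s["contact_force"])
th=[]
for k in range(2):
  for c in ("side","top"):
    cams.snapshot(c); 
    for d in cams.spot_point("push",c):
      P=w(c,d["at"]); v=P[:2]-[.534,.127]
      if np.hypot(*(P[:2]-[.61,-.058]))<.03: th.append(np.degrees(np.arctan2(v[1],v[0]))+149.8-86.2)
print(np.round(th,2),np.mean(th))
cv2.imwrite("pics/now.png",cv2.resize(cams.snapshot("top")[90:280,220:380],(640,760)[0:2] and (505,600),interpolation=2))
E
python3 chk.py
```

```text
24.1167 [ 0.60750804 -0.065552    0.03727423] [  6.01237233 -22.48928201   3.88572645]
[-0.95] -0.9532829648501036
```

View pics/now.png

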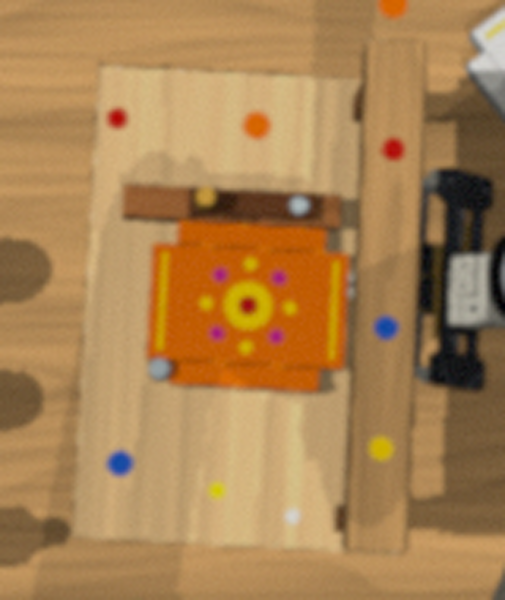

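The top crop shows the board nearly square against the fence, with its upper edge running from (180,222) to (325,230) and the notch on the peg (158,368). I give it a small further push.

Call:
send_rows --plan '[[[0,0,0,0.001,0.006,0.001,0],[0,0,0,0.001,0.006,0.001,0],[0,0,0,0.001,0.006,0.001,0],[0,0,0,0,0,0,0],[0,0,0,0,0,0,0]]]'

```text
time: 24.98
tool_pos: [0.6105, -0.0647, 0.0366]
eef_rot: [-1.835, -1.714, -0.75]
contact_force: [-16.5, -31.4, 14.4]
finger_gap: 0.0005
gripper_force: 16.3
```

```bash
sed -i '/imwrite/d' chk.py; python3 chk.py
```

```text
24.9833 [ 0.61050108 -0.06468948  0.03664504] [-16.49222319 -31.38769528  14.39782922]
[-0.84 -0.35  0.4   0.75] -0.01226081368865195
```

Call:
send_rows --plan '[[[0,0,0,-0.006,-0.006,-0.006,0],[0,0,0,-0.01,-0.006,-0.01,0],[0,0,0,-0.01,0,-0.02,0],[0,0,0,0,0,-0.06,0],[0,0,0,0,0,-0.08,0]]]'

```text
time: 25.8
tool_pos: [0.6, -0.113, 0.076]
eef_rot: [-1.824, -1.706, -0.75]
contact_force: [0.6, -0.4, 0.8]
finger_gap: 0.0004
gripper_force: 0.0
```

Call:
send_rows --plan '[[[0,0,0,0,0,-0.09,0],[0,0,0,0,0,-0.09,0],[0,0,0,0,0,-0.09,0],[0,0,0,0,0,-0.09,0],[0,0,0,0,0,-0.09,0]]]'

```text
time: 26.22
tool_pos: [0.5931, -0.2423, 0.2067]
eef_rot: [-1.827, -1.71, -0.753]
contact_force: [0.1, -0.8, 0.2]
finger_gap: 0.0009
gripper_force: 0.0
```

```bash
python3 chk.py; python3 - <<'E'
from h import *
s=observe();print(np.round(s["joint_positions"],3))
for c in ("side","top"): spots(["board","knob","pivot"],c)
img=cams.snapshot("top");cv2.imwrite("pics/now2.png",cv2.resize(img[120:220,240:380],(800,571),interpolation=2))
# board orange vs fence line angle
hsv=cv2.cvtColor(img,cv2.COLOR_BGR2HSV)
E
```

```text
26.2167 [ 0.59307272 -0.24232206  0.20665988] [ 0.07278204 -0.77489972  0.19603102]
[-0.38 -0.33  0.2  -0.61] -0.2798400246537298
[-0.774  0.647  1.095  0.604  1.911 -0.653]
side board 0.98 [ 0.7786 -0.363   0.0029] [274. 368.]
side board 0.9 [0.282  0.6059 0.0015] [296. 150.]
side board 0.65 [0.5307 0.1237 0.0124] [289. 229.]
side knob 0.46 [0.6868 0.0856 0.0767] [321. 240.]
side pivot 0.47 [ 0.6818 -0.0042  0.0521] [307. 261.]
top board 0.94 [ 0.7768 -0.3649 -0.0021] [433. 124.]
top board 0.63 [0.5346 0.1273 0.0116] [269. 207.]
top board 0.63 [0.2845 0.6073 0.0009] [106. 295.]
top knob 0.84 [0.6848 0.0797 0.0757] [285. 152.]
top pivot 0.62 [ 0.6812 -0.0064  0.0511] [315. 154.]
```

View pics/now2.png

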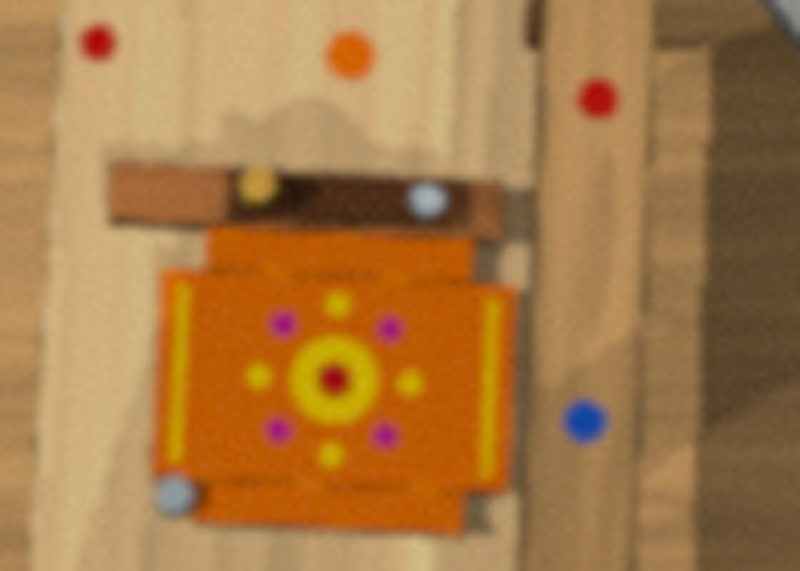

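Call:
send_rows --plan '[[[0,0,0,0.07,0,-0.07,0],[0,0,0,0.07,0,-0.07,0],[0,0,0,0.03,0,-0.03,0],[0,-0.072,0,0,0,0,0],[0,-0.072,0,0,0,0,0]]]'

```text
time: 27.38
tool_pos: [0.5936, -0.2436, 0.3021]
eef_rot: [-1.982, -1.85, -0.561]
contact_force: [0.4, 0.8, -0.6]
finger_gap: 0.0006
gripper_force: 0.0
```

Call:
send_rows --plan '[[[0,-0.072,0,0,0,0,0],[0,-0.072,0,0,0,0,0],[0,-0.072,0,0,0,0,0],[0,-0.072,0,0,0,0,0],[0,-0.068,0,0,0,0,0]]]'

```text
time: 27.8
tool_pos: [0.5942, -0.2417, 0.3038]
eef_rot: [2.287, 2.14, -0.007]
contact_force: [-0.2, 0.6, -0.5]
finger_gap: 0.0007
gripper_force: 0.0
```

Call:
send_rows --plan '[[[0,0,0,0,0,0,0],[0,0,0,0,0,0,0]]]'

```text
time: 27.97
tool_pos: [0.5941, -0.2394, 0.3026]
eef_rot: [2.289, 2.148, -0.001]
contact_force: [-0.4, 0.0, -1.0]
finger_gap: 0.0007
gripper_force: 0.0
```

```bash
python3 - <<'E'
from h import *
s=observe();print(s["time"],s["tool_pos"],np.round(s["joint_positions"],3),R.from_rotvec(s["eef_rot"]).as_matrix().round(3))
print(rel(np.array([.046,-.126,.25])))
E
```

```text
27.9667 [ 0.59412462 -0.23942235  0.30263059] [-4.620e-01  2.220e-01  1.268e+00 -1.000e-03  1.650e+00 -3.990e-01] [[ 0.063  0.998  0.001]
 [ 0.998 -0.063 -0.002]
 [-0.002  0.001 -1.   ]]
[0.8188 0.2664 0.1304]
```

Call:
send_rows --plan '[[[0,0,0,0.091,0.0296,0.008,0],[0,0,0,0.091,0.0296,0.008,0],[0,0,0,0.091,0.0296,0.008,0],[0,0,0,0.091,0.0296,0.008,0],[0,0,0,0.091,0.0296,0.008,0]]]'

```text
time: 28.38
tool_pos: [0.6651, -0.0636, 0.2842]
eef_rot: [-2.296, -2.142, 0.002]
contact_force: [0.9, -0.4, -0.4]
finger_gap: 0.0003
gripper_force: 0.0
```

Call:
send_rows --plan '[[[0,0,0,0.091,0.0296,0.02,0],[0,0,0,0.091,0.0296,0.02,0],[0,0,0,0.091,0.0296,0.02,0],[0,0,0,0.091,0.0296,0.02,0],[0,0,0,0,0,0,0]]]'

```text
time: 28.8
tool_pos: [0.7218, 0.084, 0.2478]
eef_rot: [-2.286, -2.146, 0.006]
contact_force: [0.1, 0.5, -0.5]
finger_gap: 0.0004
gripper_force: 0.0
```

Call:
send_rows --plan '[[[0,0,0,0,0,0.08,0],[0,0,0,0,0,0.08,0],[0,0,0,0,0,0.08,0],[0,0,0,0,0,0.06,0],[0,0,0,0,0,0,0]]]'

```text
time: 29.22
tool_pos: [0.7175, 0.0761, 0.1236]
eef_rot: [-2.291, -2.137, 0.018]
contact_force: [-1.0, -0.4, -1.7]
finger_gap: 0.0008
gripper_force: 0.0
```

```bash
cat >> h.py <<'E'
def holdtcp(phi,z=.077,over=0):
    k=np.array([-.040,-.090])+.085*np.array([np.cos(phi),np.sin(phi)]); n=-np.array([-np.sin(phi),np.cos(phi)])
    # box (7.5 x 17.5) tangent to knob on side n
    off=.009*n+np.array([.0075,.0175])*np.sign(np.round(n,6))*np.minimum(1,np.abs(n)*3)
    return np.r_[k+off-over*n,z]
E
python3 - <<'E'
from h import *
s=observe();print(s["time"],s["tool_pos"],s["contact_force"])
print(rel(np.array([.046,-.126,.077])))
b=rel([0,0,0])
for d in (0,10,20,30,40,50,60,70,80,90): print(d,holdtcp(np.radians(d)).round(4),rel(holdtcp(np.radians(d))))
E
```

```text
29.2167 [0.7174844  0.07611369 0.12358675] [-1.02545564 -0.44057905 -1.71120022]
[0.0121 0.0103 0.1163]
0 [ 0.045  -0.1165  0.077 ] [ 0.0095 -0.0134  0.1166]
10 [ 0.0492 -0.1016  0.077 ] [ 0.0199 -0.0507  0.1171]
20 [ 0.0505 -0.0869  0.077 ] [ 0.023  -0.0875  0.1176]
30 [ 0.0456 -0.0728  0.077 ] [ 0.0108 -0.1227  0.1182]
40 [ 0.0384 -0.0598  0.077 ] [-0.0073 -0.1552  0.1187]
50 [ 0.029  -0.0482  0.077 ] [-0.0308 -0.1841  0.1191]
60 [ 0.0178 -0.0384  0.077 ] [-0.0589 -0.2085  0.1195]
70 [ 0.005  -0.0307  0.077 ] [-0.0909 -0.2276  0.1199]
80 [-0.0089 -0.017   0.077 ] [-0.1257 -0.2619  0.1204]
90 [-0.0235 -0.005   0.077 ] [-0.1624 -0.2917  0.1209]
```

Call:
send_rows --plan '[[[0,0,0,0.006,0.005,0.03,0],[0,0,0,0.006,0.005,0.03,0],[0,0,0,0,0,0.02,0],[0,0,0,0,0,0,0],[0,0,0,0,0,0,0]]]'

```text
time: 29.63
tool_pos: [0.7262, 0.0823, 0.1009]
eef_rot: [2.293, 2.145, -0.003]
contact_force: [0.4, 0.3, 0.4]
finger_gap: 0.0006
gripper_force: 0.0
```

```bash
python3 - <<'E'
from h import *
s=observe();print(s["time"],s["tool_pos"],s["contact_force"])
for d in (0,10,20,30,40,50,60,70,80,90): print(d,rel(holdtcp(np.radians(d))))
E
```

```text
29.6333 [0.72622318 0.08234351 0.10091364] [0.3781372  0.27662944 0.41304484]
0 [-0.0075 -0.0358  0.0598]
10 [ 0.0029 -0.073   0.0598]
20 [ 0.0061 -0.1098  0.0598]
30 [-0.006  -0.145   0.0598]
40 [-0.024  -0.1776  0.0599]
50 [-0.0474 -0.2066  0.0599]
60 [-0.0755 -0.231   0.06  ]
70 [-0.1074 -0.2503  0.0601]
80 [-0.1422 -0.2846  0.0602]
90 [-0.1787 -0.3145  0.0603]
```

Call:
send_rows --plan '[[[0,0,0,0,0,0.025,0],[0,0,0,0,0,0.025,0],[0,0,0,0,0,0.01,0],[0,0,0,-0.003,-0.015,0,0],[0,0,0,-0.003,-0.015,0,0]]]'

```text
time: 30.05
tool_pos: [0.713, 0.0806, 0.0758]
eef_rot: [2.293, 2.145, -0.005]
contact_force: [-0.8, 0.3, 0.5]
finger_gap: 0.0006
gripper_force: 0.0
```

Call:
send_rows --plan '[[[0,0,0,0.004,-0.02,0,0],[0,0,0,0.004,-0.02,0,0],[0,0,0,0.002,-0.02,0,0],[0,0,0,0.001,-0.02,0,0],[0,0,0,0,0,0,0]]]'

```text
time: 30.47
tool_pos: [0.6812, 0.0874, 0.0774]
eef_rot: [2.292, 2.145, -0.004]
contact_force: [-0.5, -0.9, -0.6]
finger_gap: 0.0001
gripper_force: 0.0
```

```bash
python3 - <<'E'
from h import *
s=observe();print(s["time"],s["tool_pos"],s["contact_force"])
for d in (20,30,40,50,60,70,80,90): print(d,rel(holdtcp(np.radians(d))))
for c in ("side","top"): cams.snapshot(c); spots(["knob"],c)
for d in (10,20,30): print(d,j2w(A,T,np.r_[-.04+.085*np.cos(np.radians(d)),-.09+.085*np.sin(np.radians(d)),.08]))
E
```

```text
30.4667 [0.6811675  0.08736144 0.07735503] [-0.5181237  -0.86951294 -0.55584812]
20 [0.0009 0.0034 0.0009]
30 [-0.0112 -0.0318  0.0009]
40 [-0.0292 -0.0644  0.001 ]
50 [-0.0526 -0.0934  0.001 ]
60 [-0.0807 -0.1179  0.0011]
70 [-0.1126 -0.1371  0.0012]
80 [-0.1473 -0.1714  0.0013]
90 [-0.1839 -0.2014  0.0015]
side knob 0.41 [0.6579 0.0829 0.0776] [314. 237.]
top knob 0.44 [0.6576 0.0788 0.0733] [286. 161.]
10 [0.67048952 0.08168917 0.08      ]
20 [0.65595386 0.07881819 0.08      ]
30 [0.64213757 0.07346674 0.08      ]
```

Knob at ~20°, as planned. Continue along the arc.

Call:
send_rows --plan '[[[0,0,0,-0.005,-0.017,0,0],[0,0,0,-0.006,-0.016,0,0],[0,0,0,-0.009,-0.016,0,0],[0,0,0,-0.009,-0.016,0,0],[0,0,0,0,0,0,0]]]'

```text
time: 31.08
tool_pos: [0.6542, 0.0766, 0.0765]
eef_rot: [2.294, 2.145, -0.005]
contact_force: [-0.8, 0.2, -0.1]
finger_gap: 0.0006
gripper_force: 0.0
```

Call:
send_rows --plan '[[[0,0,0,-0.012,-0.0145,0,0],[0,0,0,-0.012,-0.0145,0,0],[0,0,0,-0.014,-0.012,0,0],[0,0,0,-0.014,-0.012,0,0],[0,0,0,0,0,0,0]]]'

```text
time: 31.5
tool_pos: [0.632, 0.0567, 0.0767]
eef_rot: [2.294, 2.144, -0.005]
contact_force: [-0.7, -0.2, 0.1]
finger_gap: 0.0002
gripper_force: 0.0
```

Call:
send_rows --plan '[[[0,0,0,-0.016,-0.01,0,0],[0,0,0,-0.016,-0.01,0,0],[0,0,0,-0.017,-0.017,0,0],[0,0,0,-0.017,-0.017,0,0],[0,0,0,0,0,0,0]]]'

```text
time: 31.92
tool_pos: [0.6081, 0.0317, 0.0765]
eef_rot: [2.294, 2.144, -0.006]
contact_force: [-1.3, -0.3, 0.1]
finger_gap: 0.0005
gripper_force: 0.0
```

```bash
python3 - <<'E'
from h import *
s=observe();print(s["time"],s["tool_pos"],s["contact_force"])
for d in (80,90): print(d,rel(holdtcp(np.radians(d))))
for c in ("side","top"): cams.snapshot(c); spots(["knob"],c)
for d in (70,80,90): print(d,j2w(A,T,np.r_[-.04+.085*np.cos(np.radians(d)),-.09+.085*np.sin(np.radians(d)),.08]))
E
```

```text
31.9167 [0.60813823 0.03170552 0.07654649] [-1.28055689 -0.30793503  0.1470174 ]
80 [ 0.0036  0.0015 -0.0011]
90 [-0.033  -0.0284 -0.001 ]
top knob 0.63 [0.6702 0.0539 0.0267] [294. 159.]
top knob 0.51 [ 0.5254 -0.3158 -0.0026] [420. 208.]
top knob 0.28 [0.6293 0.3191 0.004 ] [203. 176.]
70 [0.60187412 0.0315202  0.08      ]
80 [0.59709263 0.01749646 0.08      ]
90 [0.59481898 0.00285547 0.08      ]
```

Finish: to 90° plus a little, watching the force.

Call:
send_rows --plan '[[[0,0,0,-0.016,-0.014,0,0],[0,0,0,-0.016,-0.012,0,0],[0,0,0,-0.004,0,0,0],[0,0,0,0,0,0,0],[0,0,0,0,0,0,0]]]'

```text
time: 32.53
tool_pos: [0.598, 0.0207, 0.0769]
eef_rot: [2.294, 2.146, -0.001]
contact_force: [0.6, 8.0, 0.5]
finger_gap: 0.0003
gripper_force: 3.9
```

Call:
send_rows --plan '[[[0,0,0,-0.006,0,0,0],[0,0,0,0,0,0,0],[0,0,0,0,0,0,0]]]'

```text
time: 32.78
tool_pos: [0.5979, 0.0203, 0.077]
eef_rot: [-2.292, -2.146, -0.002]
contact_force: [0.9, 15.0, 0.6]
finger_gap: 0.0007
gripper_force: 8.2
```

Call:
send_rows --plan '[[[0,0,0,0.015,0,0,0],[0,0,0,0.04,0,0,0],[0,0,0,0,0,-0.08,0],[0,0,0,0,0,-0.1,0],[0,0,0,0,0,-0.1,0]]]'

```text
time: 33.2
tool_pos: [0.598, 0.0391, 0.1885]
eef_rot: [-2.294, -2.146, 0.009]
contact_force: [1.0, 0.1, -0.2]
finger_gap: 0.0004
gripper_force: 0.0
```

Call:
send_rows --plan '[[[0,0,0,0,0,-0.1,0],[0,0,0,-0.1,-0.03,0,0],[0,0,0,-0.1,-0.03,0,0],[0,0,0,-0.1,-0.03,0,0],[0,0,0,-0.1,-0.03,0,0]]]'

```text
time: 33.62
tool_pos: [0.5402, -0.1182, 0.2297]
eef_rot: [2.291, 2.145, -0.004]
contact_force: [0.3, -1.2, 1.0]
finger_gap: 0.0002
gripper_force: 0.0
```

Call:
send_rows --plan '[[[0,0,0,-0.1,-0.03,0,0],[0,0,0,-0.1,-0.03,0,0],[0,0,0,0,0,0,0],[0,0,0,0,0,0,0]]]'

```text
time: 33.95
tool_pos: [0.5108, -0.1971, 0.2296]
eef_rot: [2.298, 2.139, -0.004]
contact_force: [0.0, 0.1, 0.5]
finger_gap: 0.0005
gripper_force: 0.0
```

```bash
python3 chk.py; python3 - <<'E'
from h import *
a=cams.snapshot("side");spots(["knob","pot","pad"],"side");b=cams.snapshot("top");spots(["knob","pot","pad","board"],"top")
cv2.imwrite("pics/end.png",np.hstack([cv2.resize(a[170:330,200:360],(400,400),interpolation=2),cv2.resize(b[110:280,180:350],(400,400),interpolation=2)]))
E
```

```text
33.95 [ 0.5107884  -0.19712046  0.22957722] [0.04088197 0.08413134 0.46653785]
[-0.3  -0.88  0.61] -0.19028201248274002
side pot 0.55 [0.5    0.3256 0.003 ] [307. 198.]
side pad 0.67 [ 0.5044  0.3275 -0.0012] [308. 199.]
top knob 0.91 [0.5952 0.0007 0.0727] [314. 183.]
top pot 0.6 [ 0.6195 -0.0515  0.0219] [330. 177.]
top pot 0.55 [0.5043 0.3256 0.0045] [201. 218.]
top pad 0.55 [ 0.5126  0.3271 -0.003 ] [201. 216.]
top pad 0.3 [ 0.6194 -0.0507  0.0231] [330. 177.]
top board 0.87 [0.2836 0.6059 0.0013] [106. 295.]
top board 0.78 [0.5335 0.126  0.0095] [270. 207.]
top board 0.72 [ 0.7791 -0.3696 -0.0041] [434. 124.]
```

View pics/end.png

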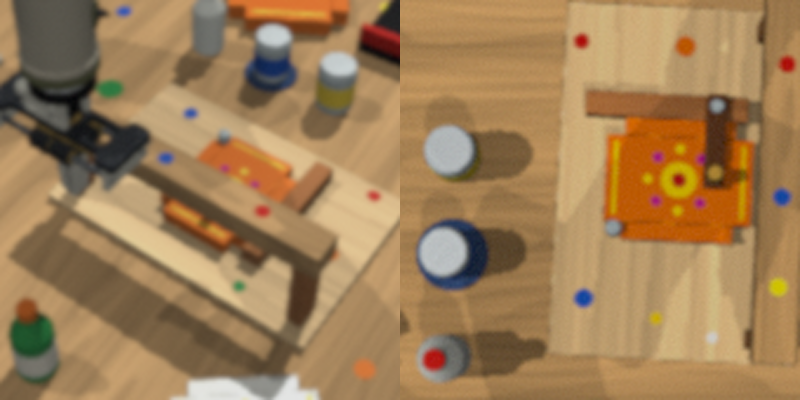

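The final views show the pot on the pad (443,252), the board square on the peg (613,228) and the hold-down straight across it (717,145). The arm is clear of everything.

```bash
python3 -c "
from plant import job_done; print(job_done())"
```

```text
the job is handed in; nothing more can be done
None
```

The job is handed in with no verdict returned; the last pictures show the pot upright on the blue pad, the board square along the fence with its notch on the peg, and the hold-down at its stop, with the arm clear and the other tins and bottles where they stood.

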